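Tea kit and seasoning kit on two bamboo boards

ROBOT

A 7-joint arm with a two-finger parallel gripper is mounted at the origin on the work surface. World frame = base frame: x ahead of the robot, y to its left, z up, the work surface at z = 0. Lengths are in m, angles in rad, forces in N, time in s.
With the tool pointing down it reaches from about 0.425 to 0.8 m from the base axis. Payload 8.3 kg.
Tool frame: the origin (TCP) lies at the centre of the arm's flange, where the gripper is bolted on; the fingertips stand 173 mm ahead of it and the grasp point (between the pads) lies 155 mm ahead of it; y points along the fingers, z is the direction in which the jaws open and shut, and the axes are right-handed (so a half turn about y gives the same grasp; the last joint's range is limited). The gripper opens to 85 mm and grips with 20 to 120 N. Pads are 22 mm wide; open, the fingers measure 114 mm over their backs; the gripper's body (76 mm by 85 mm) begins 54 mm behind the grasp point. The pads swing forward as they close: fully open they stand 13 mm farther back than shut.
Start: joints at [1.156, 0.383, 0.016, 1.37, -0.006, 1.388, -0.046], TCP at [0.215, -0.587, 0.405] pointing down, gripper open.
Joint ranges: [-2.95, 2.95], [-0.25, 2.06], [-1.52, 1.56], [0.18, 2.33], [-1.44, 4.58], [0.02, 2.06], [-3.01, 3.01]. Speed limits (rad/s): [2.39, 2.39, 3.01, 3.01, 3.14, 3.14, 3.14].

INTERFACE

Orientations are given as a unit quaternion [w, x, y, z].
In Python, from plant import r, vision, ticket, finder gives the robot as it stands.
- The arm moves only by the tool servo_tool, never from a script. Its argument "plan" is a list of rows, each a list of 3 entries, a list of its own where there are three numbers: the turn, a rotation vector about the tool's x, y, z in degrees, then the shift along the tool's x, y, z in m, then the closure in counts, from 0 (fully open) to 255 (shut). In form: [[[ax, ay, az], [x, y, z], hand], ...]. A call has 1 to 20 rows; each row is the pose to reach, as a shift and turn from the pose commanded when the call began, along the tool's axes at that moment; what a row does not reach only later rows make up. A row lasts 1/8 s, in which the tool goes at most 62.5 mm and 10.7 degrees, less where a joint would pass 70% of its speed; a pose out of reach is approached as far as the arm can. A call with a gripper value outside its range is refused whole. The fingers move at their own pace and stop on an object; "squeeze" is the grip in N (left out, the last holds). Time passes only in rows, so rows that repeat a pose let the fingers close. It gives the time, the measured TCP pose, the force and the opening at its end, in the units of the state.
- r.read_state(): the state, without advancing time (a new reading comes with each control period).
- vision.get_image(name): name is "scene" or "top" or "wrist"; returns (picture, depth): 384x512x3 uint8, blue, green, red; 384x512 float32, m along the optical axis (not along the pixel's ray), 0 where there is no reading.
- vision.camera_info(name): a dict with "fx", "fy", "cx", "cy" (pixels), "eye" and "orientation" of the camera in the world; the wrist camera has in their place "T_tool_cam" (4x4, takes a point from camera to tool coordinates, whose origin is the TCP and whose axes are the tool frame's). Camera axes: x right, y up, looking along -z (the intrinsics and any distortion apply to the point x, -y, -z); pixel columns grow to the right and rows downward; lengths in m; the calibration is good to about 2 mm. The wrist camera is an equidistant fisheye: a pixel r from the principal point sees the ray r / f radians off the axis. A picture is of the moment at which its call begins: read the wrist's pose just before it. camera_info takes no time and is no camera call.
- ticket.finish_job(): hands the job in, once; it reports no verdict.
Trained networks look in the newest picture that a camera, given by its name, has taken for a name from the list of things; names that differ only in an ending like _2 or _b are one class to them, and where a whole thing is asked for, a point or a joint stands for the part that bears it (a point fixed in the world has none). Each returns a list of dicts, best first, with "conf" (0 to 1); they miss things now and then, are a little off and sometimes report something else, mostly with a low value. They report only what shows in the picture. A call takes as long as a camera call. They do not tell look-alikes from the thing itself.
- finder.look_for(thing, camera): "uv" ([column, row] in pixels, amid what is visible of it).
- finder.masks_of(thing, camera): "mask" (384x512 bool, what is visible of it) and "uv" ([column, row] in pixels, amid what is visible of it).
- finder.pinpoint(thing, camera): "uv" ([column, row] in pixels: a listed point, or the origin of a listed thing).
The state is a dict: "time": time; "joints": joint angles; "dq": joint speeds; "tau": joint torques, N m; "tcp_pos": TCP position; "tool_rot": TCP orientation; "contact_force": force on the tool from outside, world axes, zero at the start; "torque": the same for the moment, N m; "finger_gap": finger opening in m.
Only numpy, scipy, OpenCV 4.12 (cv2) and the standard library are available. Lean on these libraries where they do the work, as an engineer would, in place of code of your own. Each camera call takes 0.05 s, during which the arm holds its last target.

TASK

Make up two table kits from the things standing on the marble: on the square bamboo board the tea kit, with the white cup on the round cork pad, the tall steel sugar tin on the square pad and the oblong wooden tea box lengthwise on the oblong pad; on the round board the seasoning kit, with the pepper mill on the round pad and the low salt box with the knobbed lid on the square pad. Set each one down upright in the middle of its pad so that its whole base is on the cork, without dropping it from a height, and let go of it. Leave the enamel bowl, the glass jar and the trivet where they are.

Things in the scene. Friction and masses are not known exactly. Their poses are not given: they have to be found in the camera images.
- cup_center (a point): Plain white glazed ceramic cup without a handle, open at the top, 62 mm high, 50 mm across the foot widening to 58 mm at the rim, about 57 mm at half height, walls 4 mm. The point is on its axis, half-way up; z points up.
- mill_center (a point): Pepper mill of dark wood, upright, 76 mm high, round; plain cylinder 48 mm across from the foot up to 52 mm, then a neck and a rounded head (44 mm) with a small steel button on top. The point is on its axis, half-way up (38 mm), on the cylinder; z points up.
- tin_center (a point): Sugar tin: tall square box of bare steel, 50 by 50 mm, 68 mm high, with a flat darker lid that has a round boss. The point is at its centre, half-way up; x and y are square to its flat sides, z points up.
- salt_center (a point): Salt box: low square white ceramic box, 50 by 50 mm, with a flat wooden lid (upper face 47 mm up) and a small round wooden knob (18 mm across) on top, 60 mm high in all. The point is on its middle line, 30 mm above its underside (beside it are the ceramic sides); x and y are square to its sides, z points up.
- teabox_center (a point): Tea box: oblong box of brown wood with a closed lid, 84 mm long (along its x) by 40 mm wide (along its y), 50 mm high. The point is at its centre, half-way up; z points up.
- square_board: Square bamboo serving board, 190 by 190 mm, 10 mm thick, fixed to the counter. Origin at the centre of its underside, z up. Three cork pads lie flush with its top: a round pad 76 mm across, centred at x = -42, y = +45 mm; a square pad 70 by 70 mm, centred at x = -42, y = -45 mm; an oblong pad, 104 mm along y by 60 mm along x, centred at x = +52, y = 0 mm.
- round_board: Round bamboo serving board, 200 mm across, 10 mm thick, fixed to the counter. Origin at the centre of its underside, z up. Two cork pads lie flush with its top: a round pad 76 mm across, centred at x = +46, y = 0 mm; a square pad 70 by 70 mm, centred at x = -46, y = 0 mm.
- bowl: White enamel bowl, loose bystander, 140 mm across, 60 mm high; origin at the centre of its underside.
- jar: Glass jar with a steel twist cap, loose bystander, 76 mm across, 110 mm high; origin at the centre of its underside.
- trivet: Cast aluminium trivet on rubber feet, loose bystander, 152 mm across, 20 mm high; origin at the centre of its underside.
Mind the look-alikes: they are no part of the job. What is shaped like the part that bears tin_center but green is not meant.

How it is judged:
At the end, for the whole second after the job is handed in: Each of the five things stands upright (within 0.1 rad) on its own pad, its centre within 12 mm of the pad's centre along each of the board's axes and at its resting height (within 6 mm); the tea box lies along its pad within 0.3 rad; all are released and at rest (x of cup_center in the frame of square_board between -0.054 and -0.03 m and y of cup_center in the frame of square_board between 0.033 and 0.057 m and z of cup_center in the frame of square_board between 0.035 and 0.047 m and angle between each of cup_center, tin_center, teabox_center, mill_center, salt_center's own z axis and vertical below 0.1 rad and x of tin_center in the frame of square_board between -0.054 and -0.03 m and y of tin_center in the frame of square_board between -0.057 and -0.033 m and z of tin_center in the frame of square_board between 0.038 and 0.05 m and x of teabox_center in the frame of square_board between 0.04 and 0.064 m and y of teabox_center in the frame of square_board between -0.012 and 0.012 m and z of teabox_center in the frame of square_board between 0.029 and 0.041 m and x of mill_center in the frame of round_board between 0.034 and 0.058 m and y of mill_center in the frame of round_board between -0.012 and 0.012 m and z of mill_center in the frame of round_board between 0.042 and 0.054 m and x of salt_center in the frame of round_board between -0.058 and -0.034 m and y of salt_center in the frame of round_board between -0.012 and 0.012 m and z of salt_center in the frame of round_board between 0.034 and 0.046 m and angle between the x axis of teabox_center and the y axis of square_board, either way round below 0.3 rad and linear speed of each of cup, mill, tin, salt, teabox below 0.02 m/s); the robot touches nothing.
It fails at once if the bowl, jar or trivet was moved by more than 20 mm (distance of any of bowl, jar, trivet from where it was at the start of the episode above 0.02 m).
It fails at once if a thing was let go of more than 30 mm above where it stands on a board ((height (world z) of cup_center above 0.071 m and contact force between the fingers and cup below 0.01 N) or (height (world z) of mill_center above 0.078 m and contact force between the fingers and mill below 0.01 N) or (height (world z) of tin_center above 0.074 m and contact force between the fingers and tin below 0.01 N) or (height (world z) of salt_center above 0.07 m and contact force between the fingers and salt below 0.01 N) or (height (world z) of teabox_center above 0.065 m and contact force between the fingers and teabox below 0.01 N)).
It also fails if it takes over 125 s, if anything falls off the work surface, if the arm or the gripper's body presses on something with over 40 N, if the wrist force passes 120 N, or if a joint passes its speed limit or range.

## Working session

There is one attempt and no reset: what is moved stays moved. The work goes in short steps, Python scripts to look and compute and a tool call to move; the robot and the scene stay as the last step left them, time stands still between calls to the robot, and variables do not carry over. Pictures are saved under pics/ and viewed, and the job is handed in when it is done.

Besides the shell and the picture viewer there is one more tool, called after "Emit:" by a JSON object that holds its "op" and its "data". servo_tool: Moves the arm, as the interface text tells. Its arguments: {"type":"object","properties":{"plan":{"type":"array"},"squeeze":{"type":"number"}},"required":["plan"]}

```bash
ls; mkdir -p pics
python3 - <<'E'
from plant import r, vision, ticket, finder
import cv2
print(r.read_state())
for n in ("scene","top","wrist"):
    p,d=vision.get_image(n); cv2.imwrite(f"pics/a_{n}.png",p); print(n,vision.camera_info(n))
E
```

```text
pics
{'time': 0.0, 'joints': array([ 1.15614345,  0.38426771,  0.01637315,  1.371144  , -0.00628196,
        1.38820258, -0.04649443]), 'dq': array([ 1.29189700e-03,  1.41919976e-04, -4.17444020e-05, -2.73641765e-05,
       -7.39061973e-04, -5.75134106e-04, -2.64190608e-04]), 'tau': array([-7.79158581e-04, -6.27597213e+01,  8.44520442e-01, -3.71822226e+01,
        1.66358060e-02,  1.44197312e-02,  9.50003391e-05]), 'tcp_pos': array([ 0.21532267, -0.58656985,  0.40366471]), 'tool_rot': array([ 0.12360796, -0.12388958,  0.69687657, -0.69551096]), 'contact_force': array([-0.23724615,  0.05814256, -0.53253638]), 'torque': array([0.04156775, 0.03374931, 0.00531453]), 'finger_gap': 0.08546309612845403}
scene {'fx': 427.59560955399246, 'fy': 427.59560955399246, 'cx': 258.2586546595514, 'cy': 197.20196529539697, 'eye': array([1.10302076, 0.21750715, 0.77540989]), 'orientation': array([0.51145008, 0.19341038, 0.28665256, 0.78666483])}
top {'fx': 360.78853238226924, 'fy': 360.78853238226924, 'cx': 255.56821114253677, 'cy': 184.1739373614688, 'eye': array([0.47820854, 0.00189771, 0.91196081]), 'orientation': array([-0.70425475, -0.01377894,  0.03195691,  0.70909389])}
wrist {'fx': 297.3186396354542, 'fy': 297.3186396354542, 'cx': 258.92521941218206, 'cy': 193.06089949407698, 'T_tool_cam': array([[ 4.50572639e-04, -9.54825097e-01, -2.97168019e-01,
        -7.64764040e-02],
       [-2.85534644e-04,  2.97167915e-01, -9.54825193e-01,
         3.19281982e-02],
       [ 9.99999858e-01,  5.15069872e-04, -1.38739913e-04,
         5.90984152e-05],
       [ 0.00000000e+00,  0.00000000e+00,  0.00000000e+00,
         1.00000000e+00]])}
```

View pics/a_top.png

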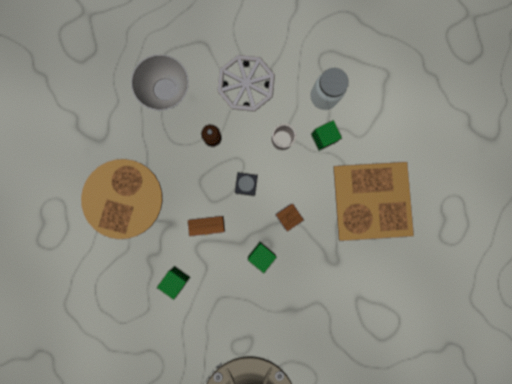

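View pics/a_scene.png

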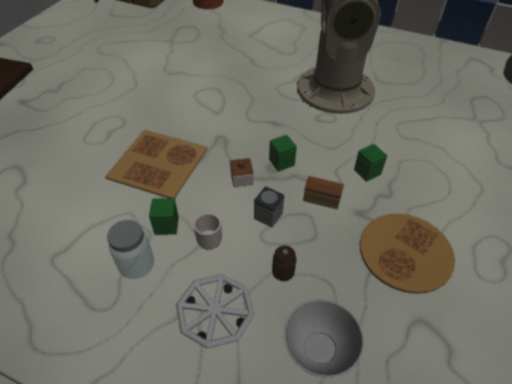

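View pics/a_wrist.png

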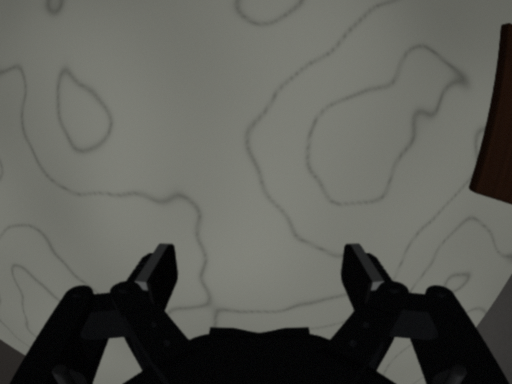

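Candidates (top picture):
- **Steel tin:** the grey box at (246,184). The green look-alikes at (327,135), (262,257) and (173,283) are not meant.
- **Other things to move:** cup (283,138), mill (211,135), salt (290,217), tea box (206,226).
- **Leave alone:** bowl (160,83), which is white like the cup but much larger, the trivet (246,83) and the jar (329,88).

Next I'll measure these and crop in close.

```bash
cat > h.py <<'E'
from plant import r, vision, ticket, finder
import cv2, numpy as np
from scipy.spatial.transform import Rotation as Ro
def R(q): return Ro.from_quat(np.array(q)[[1,2,3,0]]).as_matrix()
def cloud(name,d,info=None):
    i=info or vision.camera_info(name)
    v,u=np.mgrid[:d.shape[0],:d.shape[1]]
    x=(u-i['cx'])/i['fx']*d; y=-(v-i['cy'])/i['fy']*d
    P=np.stack([x,y,-d],-1)@R(i['orientation']).T+i['eye']
    P[d<=0]=np.nan
    return P
def up(p,n,k=2): cv2.imwrite(n,cv2.resize(p,None,fx=k,fy=k,interpolation=cv2.INTER_CUBIC))
E
python3 - <<'E'
from h import *
s=r.read_state(); print(R(s['tool_rot']).round(3))
for cam in ("top","scene"):
    p,d=vision.get_image(cam); P=cloud(cam,d); np.savez(f"{cam}.npz",p=p,d=d,P=P)
    z=P[...,2]; 
    m=(P[...,0]>.25)&(P[...,0]<.9)&(np.abs(P[...,1])<.5)
    f=m&(np.abs(z)<.006); print(cam,"floor z",np.nanmedian(z[f]))
    mm=(m&(z>.02)).astype(np.uint8)
    n,l,st,c=cv2.connectedComponentsWithStats(mm)
    for k in range(1,n):
        if st[k,4]<60: continue
        q=P[l==k]; zt=np.nanpercentile(q[:,2],95); t=q[q[:,2]>zt-.008]
        (cx,cy),(w,hh),a=cv2.minAreaRect((t[:,:2]*1000).astype(np.float32))
        print(c[k].round(),st[k,4],"zt %.3f"%zt,"c",round(cx),round(cy),"wh",round(w),round(hh),"a",round(a,1), "mean",(t.mean(0)*1000).round(), p[l==k].mean(0).round())
p=np.load("top.npz")["p"]
cv2.imwrite("pics/b.png",cv2.resize(p[100:310,70:430],None,fx=2.2,fy=2.2,interpolation=cv2.INTER_CUBIC))
E
```

```text
[[-0.939 -0.001  0.345]
 [-0.345  0.001 -0.939]
 [ 0.    -1.    -0.002]]
top floor z -0.0002897538915276332
[157.  79.] 1511 zt 0.060 c 780 208 wh 139 136 a 44.6 mean [789. 216.  58.] [94. 96. 98.]
[330.  88.] 1119 zt 0.112 c 764 -200 wh 63 66 a 44.1 mean [ 764. -200.  110.] [110. 109. 105.]
[326. 135.] 547 zt 0.070 c 654 -194 wh 50 50 a 24.6 mean [ 653. -194.   68.] [40. 90. 26.]
[211. 135.] 347 zt 0.073 c 655 88 wh 40 39 a 88.4 mean [655.  88.  70.] [29. 38. 53.]
[283. 136.] 269 zt 0.063 c 649 -88 wh 55 56 a 89.2 mean [650. -88.  61.] [109. 114. 118.]
[246. 184.] 462 zt 0.071 c 535 3 wh 50 50 a 82.0 mean [534.   3.  68.] [82. 80. 77.]
[289. 217.] 456 zt 0.060 c 454 -101 wh 14 17 a 88.3 mean [ 455. -101.   60.] [ 44.  68. 100.]
[206. 226.] 615 zt 0.052 c 435 100 wh 40 84 a 5.9 mean [435. 100.  50.] [ 45.  71. 106.]
[261. 258.] 524 zt 0.071 c 360 -33 wh 50 50 a 50.5 mean [360. -33.  68.] [48. 99. 33.]
[172. 283.] 590 zt 0.071 c 303 176 wh 50 50 a 54.1 mean [303. 175.  68.] [43. 91. 30.]
scene floor z -0.0010576772738923879
[283. 150.] 640 zt 0.069 c 362 -34 wh 54 51 a 50.4 mean [366. -32.  67.] [34. 60. 31.]
[371. 160.] 683 zt 0.068 c 306 176 wh 51 54 a 55.9 mean [309. 176.  66.] [32. 57. 30.]
[242. 170.] 466 zt 0.057 c 455 -100 wh 16 24 a 65.1 mean [ 459. -100.   56.] [49. 61. 79.]
[323. 190.] 761 zt 0.050 c 439 100 wh 42 84 a 6.3 mean [440. 100.  48.] [35. 50. 70.]
[269. 204.] 773 zt 0.069 c 537 4 wh 51 52 a 83.4 mean [540.   4.  67.] [54. 54. 52.]
[163. 214.] 803 zt 0.069 c 657 -194 wh 51 50 a 24.4 mean [ 659. -192.   67.] [33. 62. 30.]
[208. 229.] 673 zt 0.061 c 652 -88 wh 57 57 a 59.9 mean [652. -88.  59.] [81. 84. 89.]
[129. 247.] 1883 zt 0.111 c 767 -199 wh 66 65 a 49.8 mean [ 769. -198.  109.] [91. 92. 87.]
[284. 261.] 609 zt 0.072 c 660 88 wh 38 40 a 6.1 mean [662.  89.  69.] [27. 32. 39.]
[326. 333.] 2825 zt 0.059 c 782 208 wh 138 138 a 47.9 mean [772. 211.  57.] [77. 77. 78.]
```

View pics/b.png

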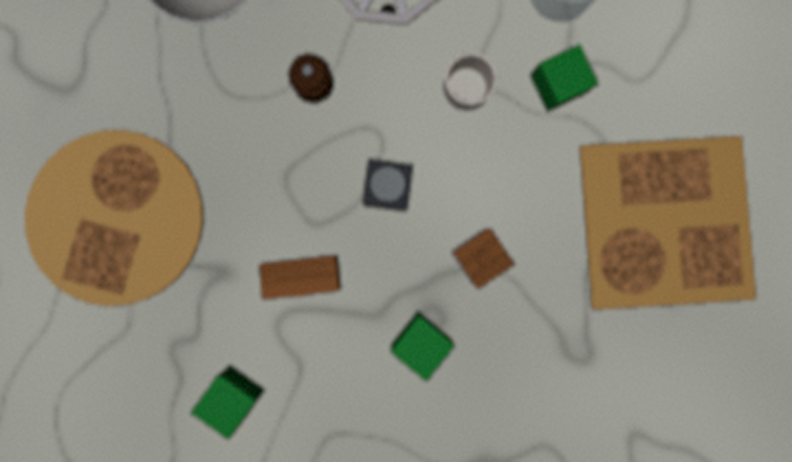

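The crop shows the steel tin at (387,184) with no green on it, and the salt with its white body at (483,257). Next: the boards, the pads and the salt yaw.

Run:
```python
from h import *
for cam in("top","scene"):
    D=np.load(f"{cam}.npz"); p,P=D["p"],D["P"]; i=vision.camera_info(cam)
    # ray to plane z=.01
    M=R(i['orientation']); e=i['eye']
    def pl(u,v,z=.01):
        dr=np.stack([(u-i['cx'])/i['fx'],-(v-i['cy'])/i['fy'],-np.ones_like(u)],-1)@M.T
        return (e+dr*((z-e[2])/dr[...,2])[...,None])[...,:2]*1000
    hsv=cv2.cvtColor(p,cv2.COLOR_BGR2HSV)
    b=((hsv[...,1]>60)&(hsv[...,0]<30)&(P[...,2]<.02)&(P[...,2]>-.01)&(P[...,0]>.25)).astype(np.uint8)
    b=cv2.morphologyEx(b,cv2.MORPH_OPEN,np.ones((3,3)))
    n,l,st,c=cv2.connectedComponentsWithStats(b)
    for k in range(1,n):
        if st[k,4]<1000: continue
        m=(l==k).astype(np.uint8); 
        cs,_=cv2.findContours(m,cv2.RETR_EXTERNAL,cv2.CHAIN_APPROX_NONE); cc=max(cs,key=len)[:,0].astype(float)
        print(cam,"board",c[k].round(),[np.round(x,1) for x in cv2.minAreaRect(pl(cc[:,0],cc[:,1]).astype(np.float32))])
        filled=cv2.drawContours(np.zeros_like(m),[max(cs,key=len)],-1,1,-1)
        filled=cv2.erode(filled,np.ones((5,5)))
        g=cv2.medianBlur(p,5)[...,2]; t,_=cv2.threshold(g[filled>0].reshape(-1,1),0,255,cv2.THRESH_OTSU)
        q=((g<t)&(filled>0)).astype(np.uint8)
        n2,l2,s2,c2=cv2.connectedComponentsWithStats(q)
        for j in range(1,n2):
            if s2[j,4]<80: continue
            v,u=np.nonzero(l2==j); X=pl(u.astype(float),v.astype(float))
            print("   pad",c2[j].round(),s2[j,4],X.mean(0).round(1),[np.round(x,1) for x in cv2.minAreaRect(X.astype(np.float32))])
    q=P[...,2]; m=(np.abs(P[...,0]-.452)<.05)&(np.abs(P[...,1]+.1)<.05)&(q>.038)&(q<.052)
    X=P[m][:,:2]*1000; print("salt",[np.round(x,1) for x in cv2.minAreaRect(X.astype(np.float32))],X.mean(0))
```

```text
top board [121. 199.] [array([503.7, 311.8]), array([196.8, 195.6]), np.float64(89.8)]
   pad [127. 180.] 692 [548.2 299.1] [array([549., 298.]), array([74.1, 69.8]), np.float64(89.7)]
   pad [116. 216.] 778 [459.3 324.7] [array([459.2, 324.4]), array([70.5, 69.6]), np.float64(73.2)]
top board [373. 201.] [array([ 493.5, -317.2]), array([188.7, 190. ]), np.float64(3.1)]
   pad [372. 180.] 908 [ 545.3 -315.8] [array([ 544.7, -315. ]), array([ 60.8, 102.5]), np.float64(4.9)]
   pad [393. 216.] 719 [ 453.6 -365.7] [array([ 453.9, -365.9]), array([68.5, 70.5]), np.float64(2.2)]
   pad [357. 218.] 636 [ 449.5 -275.9] [array([ 450.1, -276.8]), array([68.3, 69.9]), np.float64(88.6)]
salt [array([ 454.2, -101.5]), array([50.4, 49.7]), np.float64(33.3)] [ 454.35916212 -101.09841312]
scene board [157. 164.] [array([ 497.7, -316.2]), array([192.8, 192. ]), np.float64(2.8)]
   pad [150. 146.] 459 [ 456.3 -366. ] [array([ 455.4, -366.1]), array([70.2, 69.6]), np.float64(1.9)]
   pad [181. 155.] 431 [ 452.4 -276. ] [array([ 451.4, -275.7]), array([70.9, 69.2]), np.float64(71.0)]
   pad [147. 175.] 731 [ 547.5 -315.7] [array([ 547. , -315.7]), array([ 61. , 103.6]), np.float64(3.6)]
scene board [407. 253.] [array([508.1, 310.9]), array([197.4, 201.1]), np.float64(89.8)]
   pad [416. 236.] 698 [462.6 323.6] [array([461.6, 323.6]), array([69.2, 70.3]), np.float64(73.4)]
   pad [397. 264.] 741 [550.5 299.8] [array([551.4, 298.4]), array([72.3, 71.1]), np.float64(66.2)]
salt [array([ 457.1, -101.3]), array([53.3, 50. ]), np.float64(34.0)] [461.4809249  -99.27113113]
```

```bash
cat > go.py <<'E'
import sys
from h import *
s=r.read_state(); T=R(s['tool_rot']); p=s['tcp_pos']
print("t %.2f tcp %s gap %.4f F %s"%(s['time'],(p*1000).round(1),s['finger_gap'],s['contact_force'].round(1)),"q",s['joints'].round(2), "jaw yaw %.1f"%np.degrees(np.arctan2(T[1,2],T[0,2])), "tilt",np.degrees(np.arccos(-T[2,1])).round(2))
for a in sys.argv[1:]:
    x,y,z,w=map(float,a.split(',')) # mm mm mm deg
    w=np.radians(w); Z=np.array([np.cos(w),np.sin(w),0]); Y=np.array([0,0,-1.]); G=np.stack([np.cross(Y,Z),Y,Z],1)
    print(a,"turn",np.degrees(Ro.from_matrix(T.T@G).as_rotvec()).round(1),"shift",(T.T@(np.array([x,y,z])/1000-p)).round(4))
E
python3 go.py 536,3.5,300,-7.5 536,3.5,191,-7.5
```

```text
t 0.25 tcp [ 215.4 -586.6  404.2] gap 0.0856 F [ 0.4 -0.2  0.1] q [ 1.16  0.38  0.02  1.37 -0.01  1.39 -0.05] jaw yaw -69.8 tilt 0.05
536,3.5,300,-7.5 turn [  0.  -62.3  -0. ] shift [-0.5044  0.1046 -0.4434]
536,3.5,191,-7.5 turn [  0.  -62.3  -0. ] shift [-0.5044  0.2136 -0.4433]
```

Emit:
{"op": "servo_tool", "data": {"plan": [[[0,-62.3,0],[-0.504,0.105,-0.443],0],[[0,-62.3,0],[-0.504,0.105,-0.443],0],[[0,-62.3,0],[-0.504,0.105,-0.443],0],[[0,-62.3,0],[-0.504,0.105,-0.443],0],[[0,-62.3,0],[-0.504,0.105,-0.443],0],[[0,-62.3,0],[-0.504,0.105,-0.443],0],[[0,-62.3,0],[-0.504,0.105,-0.443],0],[[0,-62.3,0],[-0.504,0.105,-0.443],0],[[0,-62.3,0],[-0.504,0.105,-0.443],0],[[0,-62.3,0],[-0.504,0.105,-0.443],0],[[0,-62.3,0],[-0.504,0.105,-0.443],0],[[0,-62.3,0],[-0.504,0.105,-0.443],0],[[0,-62.3,0],[-0.504,0.105,-0.443],0],[[0,-62.3,0],[-0.504,0.105,-0.443],0]], "squeeze": 50}}

```text
time: 2.0
tcp_pos: [0.5356, 0.0013, 0.2998]
tool_rot: [-0.465, 0.466, -0.532, 0.533]
contact_force: [-0.1, -0.5, -0.3]
finger_gap: 0.0855
```

```bash
python3 go.py 536,3.5,191,-7.5; python3 -c "
from h import *
p,d=vision.get_image('wrist');cv2.imwrite('pics/w1.png',p)"
```

```text
t 2.00 tcp [535.6   1.3 299.8] gap 0.0855 F [-0.1 -0.5 -0.3] q [ 0.4   0.32 -0.56  1.74  0.19  1.13 -0.35] jaw yaw -7.7 tilt 0.05
536,3.5,191,-7.5 turn [-0.  -0.2  0. ] shift [-0.0023  0.1088  0.    ]
```

View pics/w1.png

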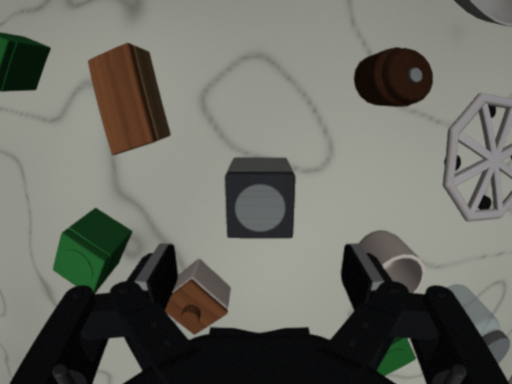

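The tin is at (260,208), square to the jaws and centred between the fingertips at (160,260) and (360,260). Lowering and closing.

Emit:
{"op": "servo_tool", "data": {"plan": [[[0,0,0],[0,0.06,0],0],[[0,0,0],[0,0.09,0],0],[[0,0,0],[0,0.109,0],0],[[0,0,0],[0,0.109,0],0],[[0,0,0],[0,0.109,0],255],[[0,0,0],[0,0.109,0],255],[[0,0,0],[0,0.109,0],255],[[0,0,0],[0,0.109,0],255],[[0,0,0],[0,0.109,0],255],[[0,0,0],[0,0.109,0],255],[[0,0,0],[0,0.109,0],255],[[0,0,0],[0,0.109,0],255]], "squeeze": 50}}

```text
time: 3.55
tcp_pos: [0.5366, 0.003, 0.1923]
tool_rot: [-0.467, 0.465, -0.531, 0.532]
contact_force: [-0.7, 0.4, 6.0]
finger_gap: 0.0493
```

```bash
python3 go.py 536,3.5,281,-7.5
```

```text
t 3.55 tcp [536.6   3.  192.3] gap 0.0493 F [-0.7  0.4  6. ] q [ 0.36  0.46 -0.52  1.84  0.28  0.92 -0.42] jaw yaw -7.5 tilt 0.15
536,3.5,281,-7.5 turn [-0.2 -0.  -0. ] shift [-0.0005 -0.0887 -0.0004]
```

```bash
python3 go.py 455,-365.5,295,2.7 455,-365.5,225,2.7
```

```text
t 3.55 tcp [536.6   3.  192.3] gap 0.0493 F [-0.7  0.4  6. ] q [ 0.36  0.46 -0.52  1.84  0.28  0.92 -0.42] jaw yaw -7.5 tilt 0.15
455,-365.5,295,2.7 turn [ -0.2 -10.2   0. ] shift [ 0.376  -0.1029 -0.0322]
455,-365.5,225,2.7 turn [ -0.2 -10.2   0. ] shift [ 0.376  -0.0329 -0.0324]
```

Emit:
{"op": "servo_tool", "data": {"plan": [[[0,0,0],[0,-0.05,0],255],[[0,0,0],[0,-0.103,0],255],[[0,-10.2,0],[0.376,-0.103,-0.032],255],[[0,-10.2,0],[0.376,-0.103,-0.032],255],[[0,-10.2,0],[0.376,-0.103,-0.032],255],[[0,-10.2,0],[0.376,-0.103,-0.032],255],[[0,-10.2,0],[0.376,-0.103,-0.032],255],[[0,-10.2,0],[0.376,-0.103,-0.032],255],[[0,-10.2,0],[0.376,-0.103,-0.032],255],[[0,-10.2,0],[0.376,-0.103,-0.032],255],[[0,-10.2,0],[0.376,-0.06,-0.032],255],[[0,-10.2,0],[0.376,-0.035,-0.032],255],[[0,-10.2,0],[0.376,-0.035,-0.032],255],[[0,-10.2,0],[0.376,-0.035,-0.032],255]]}}

```text
time: 5.3
tcp_pos: [0.4559, -0.3648, 0.2271]
tool_rot: [0.512, -0.512, 0.487, -0.488]
contact_force: [-0.1, 0.3, -2.2]
finger_gap: 0.0493
```

```bash
python3 go.py 455,-365.5,203,2.7; python3 -c "
from h import *
p,d=vision.get_image('wrist');cv2.imwrite('pics/w2.png',p)
p,d=vision.get_image('scene');cv2.imwrite('pics/s2.png',cv2.resize(p[80:280,60:300],None,fx=2,fy=2))"
```

```text
t 5.30 tcp [ 455.9 -364.8  227.1] gap 0.0493 F [-0.1  0.3 -2.2] q [ 0.92  0.48 -0.39  1.69  0.2   1.02  0.51] jaw yaw 2.8 tilt 0.1
455,-365.5,203,2.7 turn [-0.1  0.1  0. ] shift [ 0.0007  0.0241 -0.0009]
```

View pics/w2.png

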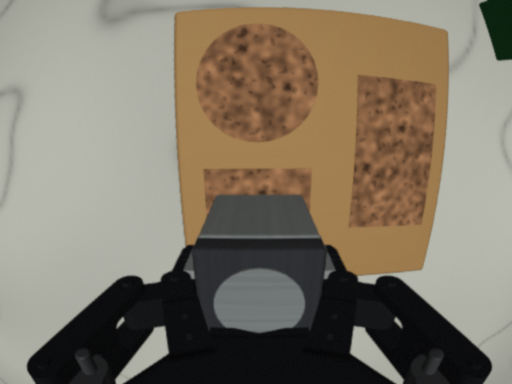

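View pics/s2.png

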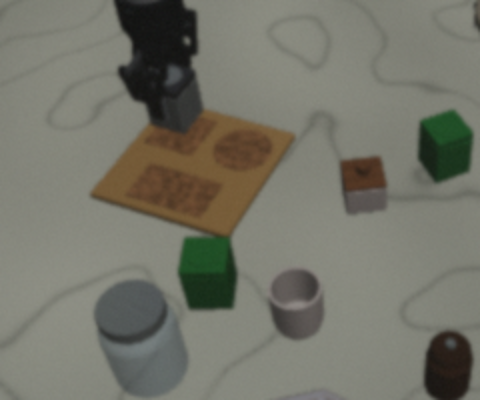

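The wrist view shows the tin over the square pad, with the pad's visible strip spanning columns 204–311 and the tin 207–312. Lowering, releasing and rising.

Emit:
{"op": "servo_tool", "data": {"plan": [[[0,0,0],[0,0.012,0],255],[[0,0,0],[0,0.02,0],255],[[0,0,0],[0,0.024,0],255],[[0,0,0],[0,0.024,0],255],[[0,0,0],[0,0.024,0],255],[[0,0,0],[0,0.024,0],0],[[0,0,0],[0,0.024,0],0],[[0,0,0],[0,0.024,0],0],[[0,0,0],[0,0.024,0],0],[[0,0,0],[0,0.024,0],0],[[0,0,0],[0,0.01,0],0],[[0,0,0],[0,-0.04,0],0],[[0,0,0],[0,-0.09,0],0],[[0,0,0],[0,-0.09,0],0]]}}

```text
time: 7.15
tcp_pos: [0.4562, -0.3662, 0.3217]
tool_rot: [0.512, -0.511, 0.485, -0.492]
contact_force: [-0.3, 0.3, -1.1]
finger_gap: 0.0853
```

```bash
python3 go.py 455.7,-101.3,300,33.5
cat > chk.py <<'E'
import sys
from h import *
# objects above board: top and scene cams
for cam in ("top","scene"):
    p,d=vision.get_image(cam); P=cloud(cam,d); z=P[...,2]
    P[...,0]+= .0015 if cam=="top" else -.0015
    for a in sys.argv[1:]:
        x,y,lo,hi=[float(v)/1000 for v in a.split(',')]
        m=(np.abs(P[...,0]-x)<.05)&(np.abs(P[...,1]-y)<.05)&(z>lo)&(z<hi)
        if m.sum()<10: print(cam,a,"few",m.sum()); continue
        X=P[m]*1000; print(cam,a,m.sum(),[np.round(t,1) for t in cv2.minAreaRect(X[:,:2].astype(np.float32))],"ztop",np.percentile(X[:,2],90).round(1))
E
python3 chk.py 455,-365,66,90
```

```text
t 7.15 tcp [ 456.2 -366.2  321.7] gap 0.0853 F [-0.3  0.3 -1.1] q [ 0.94  0.38 -0.41  1.59  0.16  1.19  0.55] jaw yaw 2.7 tilt 0.55
455.7,-101.3,300,33.5 turn [ -0.3 -30.8   0.5] shift [-0.2647  0.0201  0.0117]
top 455,-365,66,90 481 [array([ 453.8, -364.6]), array([50. , 50.9]), np.float64(2.6)] ztop 80.5
scene 455,-365,66,90 336 [array([ 453.6, -364.3]), array([54.7, 51.5]), np.float64(4.5)] ztop 78.9
```

Emit:
{"op": "servo_tool", "data": {"plan": [[[0,-30.8,0],[-0.265,0.02,0.012],0],[[0,-30.8,0],[-0.265,0.02,0.012],0],[[0,-30.8,0],[-0.265,0.02,0.012],0],[[0,-30.8,0],[-0.265,0.02,0.012],0],[[0,-30.8,0],[-0.265,0.02,0.012],0],[[0,-30.8,0],[-0.265,0.02,0.012],0],[[0,-30.8,0],[-0.265,0.02,0.012],0],[[0,-30.8,0],[-0.265,0.02,0.012],0]]}}

```text
time: 8.25
tcp_pos: [0.4544, -0.1022, 0.2955]
tool_rot: [0.622, -0.622, 0.336, -0.336]
contact_force: [0.3, -0.2, -0.1]
finger_gap: 0.0852
```

```bash
python3 go.py 455.7,-101.3,185,33.5
```

```text
t 8.25 tcp [ 454.4 -102.2  295.5] gap 0.0852 F [ 0.3 -0.2 -0.1] q [ 0.75  0.19 -0.66  1.92  0.13  1.08  0.63] jaw yaw 33.3 tilt 0.02
455.7,-101.3,185,33.5 turn [ 0.  -0.2 -0. ] shift [-0.      0.1105  0.0016]
```

Emit:
{"op": "servo_tool", "data": {"plan": [[[0,0,0],[0,0.06,0.001],0],[[0,0,0],[0,0.095,0.001],0],[[0,0,0],[0,0.11,0.001],0],[[0,0,0],[0,0.11,0.001],0],[[0,0,0],[0,0.11,0.001],255],[[0,0,0],[0,0.11,0.001],255],[[0,0,0],[0,0.11,0.001],255],[[0,0,0],[0,0.11,0.001],255],[[0,0,0],[0,0.11,0.001],255],[[0,0,0],[0,0.11,0.001],255],[[0,0,0],[0,0.11,0.001],255]]}}

```text
time: 9.62
tcp_pos: [0.4561, -0.1001, 0.1872]
tool_rot: [0.623, -0.623, 0.334, -0.336]
contact_force: [-1.1, -0.2, 5.4]
finger_gap: 0.0492
```

```bash
python3 go.py 461,324.2,300,73.5 461,324.2,215,73.5
```

```text
t 9.62 tcp [ 456.1 -100.1  187.2] gap 0.0492 F [-1.1 -0.2  5.4] q [ 0.69  0.35 -0.62  2.01  0.27  0.85  0.5 ] jaw yaw 33.4 tilt 0.16
461,324.2,300,73.5 turn [ -0.  -40.1   0.2] shift [-0.351  -0.1133  0.2381]
461,324.2,215,73.5 turn [ -0.  -40.1   0.2] shift [-0.3512 -0.0283  0.238 ]
```

Emit:
{"op": "servo_tool", "data": {"plan": [[[0,0,0],[0,-0.05,0],255],[[0,0,0],[0,-0.113,0],255],[[0,-40.1,0],[-0.351,-0.113,0.238],255],[[0,-40.1,0],[-0.351,-0.113,0.238],255],[[0,-40.1,0],[-0.351,-0.113,0.238],255],[[0,-40.1,0],[-0.351,-0.113,0.238],255],[[0,-40.1,0],[-0.351,-0.113,0.238],255],[[0,-40.1,0],[-0.351,-0.113,0.238],255],[[0,-40.1,0],[-0.351,-0.113,0.238],255],[[0,-40.1,0],[-0.351,-0.113,0.238],255],[[0,-40.1,0],[-0.351,-0.113,0.238],255],[[0,-40.1,0],[-0.351,-0.07,0.238],255],[[0,-40.1,0],[-0.351,-0.03,0.238],255],[[0,-40.1,0],[-0.351,-0.03,0.238],255],[[0,-40.1,0],[-0.351,-0.03,0.238],255]]}}

```text
time: 11.5
tcp_pos: [0.4612, 0.3238, 0.2174]
tool_rot: [0.7, -0.699, 0.101, -0.102]
contact_force: [1.2, 0.5, -1.2]
finger_gap: 0.0494
```

```bash
python3 go.py 461,324.2,198,73.5; python3 -c "
from h import *
p,d=vision.get_image('wrist');cv2.imwrite('pics/w3.png',p)"
```

```text
t 11.50 tcp [461.2 323.8 217.4] gap 0.0494 F [ 1.2  0.5 -1.2] q [-0.02  0.57 -0.85  1.74  0.48  1.06  0.25] jaw yaw 73.5 tilt 0.1
461,324.2,198,73.5 turn [-0.1 -0.   0.1] shift [-0.0003  0.0194  0.0003]
```

View pics/w3.png

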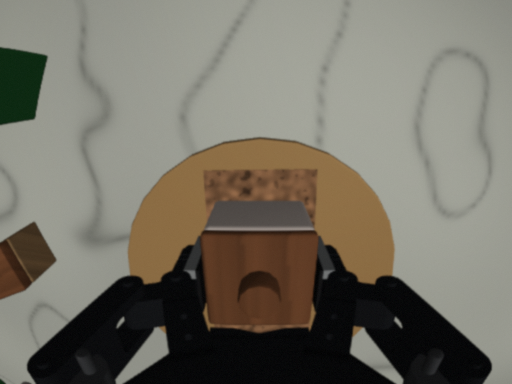

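The salt is centred over its square pad: pad columns 203–317, box 202–318. Lowering and releasing.

Emit:
{"op": "servo_tool", "data": {"plan": [[[0,0,0],[0,0.01,0],255],[[0,0,0],[0,0.017,0],255],[[0,0,0],[0,0.02,0],255],[[0,0,0],[0,0.02,0],255],[[0,0,0],[0,0.02,0],255],[[0,0,0],[0,0.02,0],0],[[0,0,0],[0,0.02,0],0],[[0,0,0],[0,0.02,0],0],[[0,0,0],[0,0.02,0],0],[[0,0,0],[0,0.02,0],0],[[0,0,0],[0,0.006,0],0],[[0,0,0],[0,-0.04,0],0],[[0,0,0],[0,-0.1,0],0],[[0,0,0],[0,-0.1,0],0],[[0,0,0],[0,-0.1,0],0]]}}

```text
time: 13.42
tcp_pos: [0.4603, 0.3241, 0.3162]
tool_rot: [0.7, -0.7, 0.101, -0.102]
contact_force: [-0.1, -0.6, -1.0]
finger_gap: 0.0853
```

```bash
python3 go.py 657,88,300,7;python3 chk.py 461,324,46,63
```

```text
t 13.43 tcp [460.3 324.1 316.2] gap 0.0853 F [-0.1 -0.6 -1. ] q [ 0.03  0.46 -0.92  1.64  0.38  1.23  0.32] jaw yaw 73.6 tilt 0.06
657,88,300,7 turn [-0.  66.6  0. ] shift [ 0.2555  0.0164 -0.1707]
top 461,324,46,63 278 [array([461.6, 322.2]), array([49.8, 47.9]), np.float64(72.8)] ztop 58.4
scene 461,324,46,63 448 [array([460.7, 322.9]), array([49.9, 52.2]), np.float64(73.5)] ztop 57.3
```

Emit:
{"op": "servo_tool", "data": {"plan": [[[0,66.6,0],[0.255,0.016,-0.171],0],[[0,66.6,0],[0.255,0.016,-0.171],0],[[0,66.6,0],[0.255,0.016,-0.171],0],[[0,66.6,0],[0.255,0.016,-0.171],0],[[0,66.6,0],[0.255,0.016,-0.171],0],[[0,66.6,0],[0.255,0.016,-0.171],0],[[0,66.6,0],[0.255,0.016,-0.171],0],[[0,66.6,0],[0.255,0.016,-0.171],0],[[0,66.6,0],[0.255,0.016,-0.171],0]]}}

```text
time: 14.65
tcp_pos: [0.6561, 0.089, 0.2996]
tool_rot: [-0.53, 0.53, -0.468, 0.467]
contact_force: [-0.3, 0.9, 0.8]
finger_gap: 0.0853
```

```bash
python3 go.py 657,88,191,7; python3 -c "
from h import *
p,d=vision.get_image('wrist');cv2.imwrite('pics/w4.png',p)"
```

```text
t 14.65 tcp [656.1  89.  299.6] gap 0.0853 F [-0.3  0.9  0.8] q [ 0.19  0.59 -0.56  1.38  0.32  1.26 -0.27] jaw yaw 7.2 tilt 0.03
657,88,191,7 turn [ 0.   0.2 -0. ] shift [0.0012 0.1086 0.0008]
```

View pics/w4.png

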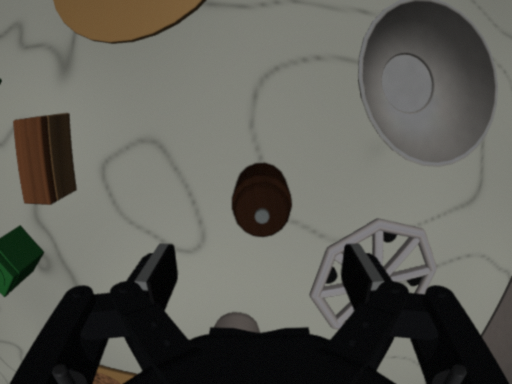

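The mill is centred between the jaws at (261,205). The trivet's near edge at (320,290) is about 30 mm clear of the finger by my numbers. Descending.

Emit:
{"op": "servo_tool", "data": {"plan": [[[0,0,0],[0.001,0.06,0.001],0],[[0,0,0],[0.001,0.095,0.001],0],[[0,0,0],[0.001,0.109,0.001],0],[[0,0,0],[0.001,0.109,0.001],0],[[0,0,0],[0.001,0.109,0.001],255],[[0,0,0],[0.001,0.109,0.001],255],[[0,0,0],[0.001,0.109,0.001],255],[[0,0,0],[0.001,0.109,0.001],255],[[0,0,0],[0.001,0.109,0.001],255],[[0,0,0],[0.001,0.109,0.001],255],[[0,0,0],[0.001,0.109,0.001],255]]}}

```text
time: 16.08
tcp_pos: [0.6583, 0.0874, 0.1928]
tool_rot: [0.53, -0.529, 0.468, -0.469]
contact_force: [-1.0, 0.9, 6.3]
finger_gap: 0.0468
```

```bash
python3 go.py 549.7,299,300,40 549.7,299,222,40
```

```text
t 16.07 tcp [658.3  87.4 192.8] gap 0.0468 F [-1.   0.9  6.3] q [ 0.18  0.7  -0.53  1.47  0.38  1.08 -0.31] jaw yaw 7.0 tilt 0.17
549.7,299,300,40 turn [ -0.2 -33.    0.1] shift [-0.2232 -0.1074 -0.0818]
549.7,299,222,40 turn [ -0.2 -33.    0.1] shift [-0.2232 -0.0294 -0.082 ]
```

Emit:
{"op": "servo_tool", "data": {"plan": [[[0,0,0],[0,-0.05,0],255],[[0,0,0],[0,-0.107,0],255],[[0,-33,0],[-0.223,-0.107,-0.082],255],[[0,-33,0],[-0.223,-0.107,-0.082],255],[[0,-33,0],[-0.223,-0.107,-0.082],255],[[0,-33,0],[-0.223,-0.107,-0.082],255],[[0,-33,0],[-0.223,-0.107,-0.082],255],[[0,-33,0],[-0.223,-0.107,-0.082],255],[[0,-33,0],[-0.223,-0.07,-0.082],255],[[0,-33,0],[-0.223,-0.03,-0.082],255],[[0,-33,0],[-0.223,-0.03,-0.082],255],[[0,-33,0],[-0.223,-0.03,-0.082],255]]}}

```text
time: 17.58
tcp_pos: [0.5503, 0.2981, 0.2223]
tool_rot: [0.641, -0.64, 0.299, -0.3]
contact_force: [0.4, 0.3, -0.5]
finger_gap: 0.0467
```

```bash
python3 go.py 549.7,299,203.5,40; python3 -c "
from h import *
p,d=vision.get_image('wrist');cv2.imwrite('pics/w5.png',p)"
```

```text
t 17.57 tcp [550.3 298.1 222.3] gap 0.0467 F [ 0.4  0.3 -0.5] q [-0.05  0.64 -0.7   1.56  0.44  1.11 -0.16] jaw yaw 39.9 tilt 0.09
549.7,299,203.5,40 turn [-0.1 -0.1  0. ] shift [-0.0011  0.0188  0.0001]
```

View pics/w5.png

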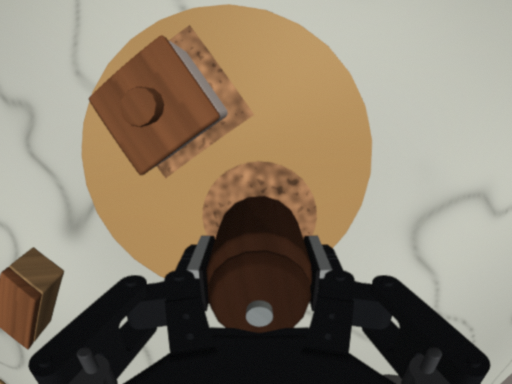

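The mill sits over the round pad (pad centre column 260, mill 259) and is upright. The salt stands on its own pad at (160,105). Lowering.

Emit:
{"op": "servo_tool", "data": {"plan": [[[0,0,0],[-0.001,0.01,0],255],[[0,0,0],[-0.001,0.016,0],255],[[0,0,0],[-0.001,0.019,0],255],[[0,0,0],[-0.001,0.019,0],255],[[0,0,0],[-0.001,0.019,0],255],[[0,0,0],[-0.001,0.019,0],0],[[0,0,0],[-0.001,0.019,0],0],[[0,0,0],[-0.001,0.019,0],0],[[0,0,0],[-0.001,0.019,0],0],[[0,0,0],[-0.001,0.019,0],0],[[0,0,0],[-0.001,0.006,0],0],[[0,0,0],[-0.001,-0.04,0],0],[[0,0,0],[-0.001,-0.1,0],0],[[0,0,0],[-0.001,-0.1,0],0],[[0,0,0],[-0.001,-0.1,0],0]]}}

```text
time: 19.5
tcp_pos: [0.5485, 0.2993, 0.3214]
tool_rot: [0.641, -0.641, 0.299, -0.299]
contact_force: [0.3, -0.3, -0.1]
finger_gap: 0.0852
```

```bash
python3 go.py 437,100,290,6;python3 chk.py 550,299,65,90 437,100,42,60
```

```text
t 19.50 tcp [548.5 299.3 321.4] gap 0.0852 F [ 0.3 -0.3 -0.1] q [-0.03  0.54 -0.74  1.46  0.37  1.28 -0.11] jaw yaw 40.0 tilt 0.06
437,100,290,6 turn [-0.1 34.   0. ] shift [ 0.0811  0.0313 -0.2135]
top 550,299,65,90 258 [array([546.6, 297.5]), array([39.7, 38.1]), np.float64(3.4)] ztop 82.6
top 437,100,42,60 604 [array([436.3,  99.4]), array([40.9, 84. ]), np.float64(5.9)] ztop 51.4
scene 550,299,65,90 333 [array([548.8, 299.3]), array([39.6, 39.7]), np.float64(43.9)] ztop 81.5
scene 437,100,42,60 526 [array([437.7,  99.8]), array([43. , 83.6]), np.float64(5.6)] ztop 50.3
```

Emit:
{"op": "servo_tool", "data": {"plan": [[[0,34,0],[0.081,0.031,-0.213],0],[[0,34,0],[0.081,0.031,-0.213],0],[[0,34,0],[0.081,0.031,-0.213],0],[[0,34,0],[0.081,0.031,-0.213],0],[[0,34,0],[0.081,0.031,-0.213],0],[[0,34,0],[0.081,0.031,-0.213],0],[[0,34,0],[0.081,0.031,-0.213],0],[[0,34,0],[0.081,0.031,-0.213],0]]}}

```text
time: 20.6
tcp_pos: [0.4376, 0.1014, 0.2897]
tool_rot: [0.526, -0.526, 0.473, -0.473]
contact_force: [-0.2, -0.2, 0.1]
finger_gap: 0.0858
```

```bash
python3 go.py 437,99.7,183,5.8
```

```text
t 20.60 tcp [437.6 101.4 289.7] gap 0.0858 F [-0.2 -0.2  0.1] q [ 0.33  0.16 -0.67  1.96  0.11  1.06 -0.29] jaw yaw 6.1 tilt 0.05
437,99.7,183,5.8 turn [ 0.   0.3 -0. ] shift [ 0.0017  0.1067 -0.0007]
```

Emit:
{"op": "servo_tool", "data": {"plan": [[[0,0,0],[0.001,0.06,0],0],[[0,0,0],[0.001,0.095,0],0],[[0,0,0],[0.001,0.107,0],0],[[0,0,0],[0.001,0.107,0],0],[[0,0,0],[0.001,0.107,0],255],[[0,0,0],[0.001,0.107,0],255],[[0,0,0],[0.001,0.107,0],255],[[0,0,0],[0.001,0.107,0],255],[[0,0,0],[0.001,0.107,0],255],[[0,0,0],[0.001,0.107,0],255],[[0,0,0],[0.001,0.107,0],255],[[0,0,0],[0.001,0.107,0],255]]}}

```text
time: 22.1
tcp_pos: [0.4381, 0.0995, 0.1838]
tool_rot: [0.526, -0.525, 0.473, -0.474]
contact_force: [-1.1, -0.8, 7.4]
finger_gap: 0.0392
```

```bash
python3 go.py 546.7,-315.5,300,2.7 546.7,-315.5,215,2.7
```

```text
t 22.10 tcp [438.1  99.5 183.8] gap 0.0392 F [-1.1 -0.8  7.4] q [ 0.27  0.33 -0.63  2.06  0.26  0.83 -0.41] jaw yaw 5.9 tilt 0.12
546.7,-315.5,300,2.7 turn [-0.1  3.2  0. ] shift [ 0.4241 -0.116   0.0653]
546.7,-315.5,215,2.7 turn [-0.1  3.2  0. ] shift [ 0.4241 -0.031   0.0651]
```

Emit:
{"op": "servo_tool", "data": {"plan": [[[0,0,0],[0,-0.05,0],255],[[0,0,0],[0,-0.116,0],255],[[0,3.2,0],[0.424,-0.116,0.065],255],[[0,3.2,0],[0.424,-0.116,0.065],255],[[0,3.2,0],[0.424,-0.116,0.065],255],[[0,3.2,0],[0.424,-0.116,0.065],255],[[0,3.2,0],[0.424,-0.116,0.065],255],[[0,3.2,0],[0.424,-0.116,0.065],255],[[0,3.2,0],[0.424,-0.116,0.065],255],[[0,3.2,0],[0.424,-0.116,0.065],255],[[0,3.2,0],[0.424,-0.116,0.065],255],[[0,3.2,0],[0.424,-0.07,0.065],255],[[0,3.2,0],[0.424,-0.03,0.065],255],[[0,3.2,0],[0.424,-0.03,0.065],255],[[0,3.2,0],[0.424,-0.03,0.065],255]]}}

```text
time: 23.98
tcp_pos: [0.5469, -0.3148, 0.2146]
tool_rot: [0.513, -0.512, 0.487, -0.488]
contact_force: [0.7, -1.1, -1.3]
finger_gap: 0.0397
```

```bash
python3 go.py 546.7,-315.5,194.5,2.7; python3 -c "
from h import *
p,d=vision.get_image('wrist');cv2.imwrite('pics/w6.png',p)"
```

```text
t 23.98 tcp [ 546.9 -314.8  214.6] gap 0.0397 F [ 0.7 -1.1 -1.3] q [ 0.74  0.58 -0.38  1.56  0.23  1.05  0.36] jaw yaw 2.8 tilt 0.12
546.7,-315.5,194.5,2.7 turn [-0.1  0.1  0. ] shift [ 0.0007  0.0201 -0.0003]
```

View pics/w6.png

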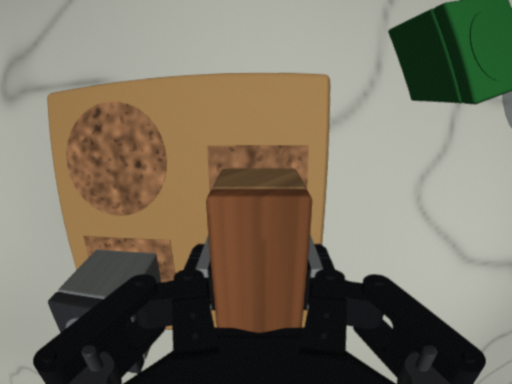

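The tea box lines up with the oblong pad (pad columns 208–308, box 208–310). The left finger clears the tin at (115,290). Lowering.

Emit:
{"op": "servo_tool", "data": {"plan": [[[0,0,0],[0,0.01,0],255],[[0,0,0],[0,0.017,0],255],[[0,0,0],[0,0.02,0],255],[[0,0,0],[0,0.02,0],255],[[0,0,0],[0,0.02,0],255],[[0,0,0],[0,0.02,0],60],[[0,0,0],[0,0.02,0],60],[[0,0,0],[0,0.02,0],60],[[0,0,0],[0,0.02,0],60],[[0,0,0],[0,0.02,0],60],[[0,0,0],[0,0.006,0],60],[[0,0,0],[0,-0.04,0],0],[[0,0,0],[0,-0.1,0],0],[[0,0,0],[0,-0.1,0],0],[[0,0,0],[0,-0.1,0],0]]}}

```text
time: 25.9
tcp_pos: [0.546, -0.3155, 0.3135]
tool_rot: [0.512, -0.512, 0.487, -0.488]
contact_force: [-0.0, 0.6, -0.8]
finger_gap: 0.0854
```

```bash
python3 go.py 650.5,-88,295,0;python3 chk.py 547,-315,52,72 650.5,-88,54,70
```

```text
t 25.90 tcp [ 546.  -315.5  313.5] gap 0.0854 F [-0.   0.6 -0.8] q [ 0.76  0.48 -0.4   1.47  0.19  1.23  0.39] jaw yaw 2.8 tilt 0.07
650.5,-88,295,0 turn [-0.1  2.8  0. ] shift [-0.2222  0.0185  0.1153]
top 547,-315,52,72 593 [array([ 544.8, -314.2]), array([41. , 84.2]), np.float64(3.2)] ztop 61.7
top 650.5,-88,54,70 144 [array([650.9, -87.9]), array([55.4, 56.7]), np.float64(89.2)] ztop 63.1
scene 547,-315,52,72 487 [array([ 546.1, -314.3]), array([43.1, 84.7]), np.float64(0.9)] ztop 60.8
scene 650.5,-88,54,70 215 [array([650.9, -87.9]), array([56.7, 57.1]), np.float64(45.8)] ztop 62.2
```

Emit:
{"op": "servo_tool", "data": {"plan": [[[0,2.8,0],[-0.222,0.018,0.115],0],[[0,2.8,0],[-0.222,0.018,0.115],0],[[0,2.8,0],[-0.222,0.018,0.115],0],[[0,2.8,0],[-0.222,0.018,0.115],0],[[0,2.8,0],[-0.222,0.018,0.115],0],[[0,2.8,0],[-0.222,0.018,0.115],0],[[0,2.8,0],[-0.222,0.018,0.115],0],[[0,2.8,0],[-0.222,0.018,0.115],0]]}}

```text
time: 27.0
tcp_pos: [0.6499, -0.09, 0.2946]
tool_rot: [-0.499, 0.499, -0.501, 0.501]
contact_force: [0.2, -0.4, 0.4]
finger_gap: 0.0855
```

```bash
python3 go.py 650.9,-87.9,187,0; python3 -c "
from h import *
p,d=vision.get_image('wrist');cv2.imwrite('pics/w7.png',p)"
```

```text
t 27.00 tcp [649.9 -90.  294.6] gap 0.0855 F [ 0.2 -0.4  0.4] q [ 0.39  0.56 -0.44  1.41  0.24  1.23 -0.08] jaw yaw -0.2 tilt 0.04
650.9,-87.9,187,0 turn [ 0.  -0.2  0. ] shift [-0.0022  0.1076  0.001 ]
```

View pics/w7.png

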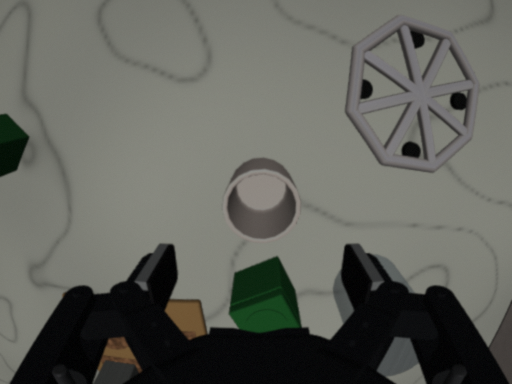

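The cup is centred at (261,200), and the jar at (375,320) and green tin at (265,295) are clear of the descent.

Emit:
{"op": "servo_tool", "data": {"plan": [[[0,0,0],[-0.002,0.06,0.001],0],[[0,0,0],[-0.002,0.095,0.001],0],[[0,0,0],[-0.002,0.107,0.001],0],[[0,0,0],[-0.002,0.107,0.001],0],[[0,0,0],[-0.002,0.107,0.001],255],[[0,0,0],[-0.002,0.107,0.001],255],[[0,0,0],[-0.002,0.107,0.001],255],[[0,0,0],[-0.002,0.107,0.001],255],[[0,0,0],[-0.002,0.107,0.001],255],[[0,0,0],[-0.002,0.107,0.001],255],[[0,0,0],[-0.002,0.107,0.001],255]]}}

```text
time: 28.42
tcp_pos: [0.652, -0.0862, 0.1902]
tool_rot: [-0.5, 0.499, -0.499, 0.501]
contact_force: [-2.0, 0.3, 6.2]
finger_gap: 0.0573
```

```bash
python3 go.py 451,-275,310,2.7 451,-275,222,2.7
```

```text
t 28.43 tcp [652.  -86.2 190.2] gap 0.0573 F [-2.   0.3  6.2] q [ 0.37  0.66 -0.42  1.49  0.29  1.04 -0.12] jaw yaw -0.0 tilt 0.18
451,-275,310,2.7 turn [-0.2 -2.7  0. ] shift [ 0.189  -0.1204 -0.2005]
451,-275,222,2.7 turn [-0.2 -2.7  0. ] shift [ 0.1889 -0.0324 -0.2007]
```

Emit:
{"op": "servo_tool", "data": {"plan": [[[0,0,0],[0,-0.05,0],255],[[0,0,0],[0,-0.12,0],255],[[0,-2.7,0],[0.189,-0.12,-0.2],255],[[0,-2.7,0],[0.189,-0.12,-0.2],255],[[0,-2.7,0],[0.189,-0.12,-0.2],255],[[0,-2.7,0],[0.189,-0.12,-0.2],255],[[0,-2.7,0],[0.189,-0.12,-0.2],255],[[0,-2.7,0],[0.189,-0.12,-0.2],255],[[0,-2.7,0],[0.189,-0.12,-0.2],255],[[0,-2.7,0],[0.189,-0.075,-0.2],255],[[0,-2.7,0],[0.189,-0.034,-0.2],255],[[0,-2.7,0],[0.189,-0.034,-0.2],255],[[0,-2.7,0],[0.189,-0.034,-0.2],255]]}}

```text
time: 30.05
tcp_pos: [0.4525, -0.2745, 0.2232]
tool_rot: [0.512, -0.512, 0.487, -0.488]
contact_force: [1.1, -0.2, -1.3]
finger_gap: 0.0572
```

```bash
python3 go.py 451,-275,201,2.7; python3 -c "
from h import *
p,d=vision.get_image('wrist');cv2.imwrite('pics/w8.png',p)"
```

```text
t 30.05 tcp [ 452.5 -274.5  223.2] gap 0.0572 F [ 1.1 -0.2 -1.3] q [ 0.82  0.38 -0.4   1.84  0.17  0.96  0.39] jaw yaw 2.8 tilt 0.1
451,-275,201,2.7 turn [-0.1  0.1  0. ] shift [ 0.0004  0.0222 -0.0016]
```

View pics/w8.png

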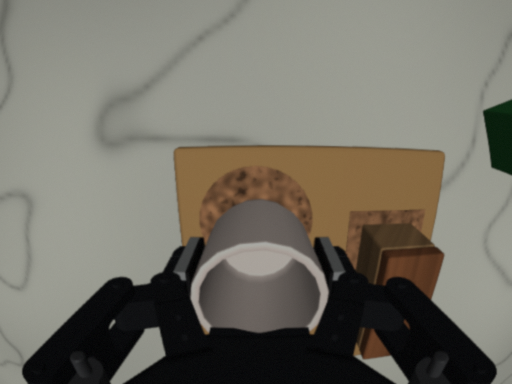

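The cup is over the round pad: pad centre column 256, cup 260, so a 1.5 mm correction. The right finger has room to the tea box at (400,280). Lowering and opening part-way.

Emit:
{"op": "servo_tool", "data": {"plan": [[[0,0,0],[0,0.01,-0.002],255],[[0,0,0],[0,0.018,-0.002],255],[[0,0,0],[0,0.022,-0.002],255],[[0,0,0],[0,0.022,-0.002],255],[[0,0,0],[0,0.022,-0.002],255],[[0,0,0],[0,0.022,-0.002],25],[[0,0,0],[0,0.022,-0.002],25],[[0,0,0],[0,0.022,-0.002],25],[[0,0,0],[0,0.022,-0.002],25],[[0,0,0],[0,0.022,-0.002],25],[[0,0,0],[0,0.008,-0.002],25],[[0,0,0],[0,-0.04,-0.002],25],[[0,0,0],[0,-0.1,-0.002],0],[[0,0,0],[0,-0.15,-0.002],0],[[0,0,0],[0,-0.15,-0.002],0]]}}

```text
time: 31.98
tcp_pos: [0.4502, -0.2752, 0.3775]
tool_rot: [0.512, -0.511, 0.485, -0.492]
contact_force: [0.3, 0.3, -0.2]
finger_gap: 0.0854
```

```bash
python3 go.py; python3 chk.py 451,-275.5,64,80 455,-365.5,66,90 546.7,-315.5,52,72 549.7,299,65,90 461,324.2,46,63 780,208,50,66 764,-200,100,116
python3 -c "
from h import *
p,d=vision.get_image('top');cv2.imwrite('pics/t9.png',p)
a,d=vision.get_image('scene');cv2.imwrite('pics/s9.png',cv2.resize(a,None,fx=1.5,fy=1.5))
p0=np.load('top.npz')['p'];print('trivet diff',cv2.absdiff(p,p0)[50:115,215:280].mean())"
```

```text
t 31.98 tcp [ 450.2 -275.2  377.5] gap 0.0854 F [ 0.3  0.3 -0.2] q [ 0.85  0.21 -0.42  1.67  0.09  1.27  0.46] jaw yaw 2.7 tilt 0.55
top 451,-275.5,64,80 160 [array([ 448.5, -276.3]), array([55.1, 56.4]), np.float64(88.7)] ztop 73.2
top 455,-365.5,66,90 89 [array([ 452.8, -343.3]), array([47. ,  8.4]), np.float64(2.6)] ztop 79.1
top 546.7,-315.5,52,72 565 [array([ 545. , -315.3]), array([41.2, 85.8]), np.float64(4.2)] ztop 61.8
top 549.7,299,65,90 275 [array([545.7, 297.9]), array([41. , 38.2]), np.float64(1.1)] ztop 82.1
top 461,324.2,46,63 437 [array([460.7, 323. ]), array([51.1, 49.9]), np.float64(73.5)] ztop 58.3
top 780,208,50,66 48 [array([780.1, 208.2]), array([99.2, 99.5]), np.float64(89.8)] ztop 60.3
top 764,-200,100,116 668 [array([ 765.3, -200. ]), array([64.6, 64.8]), np.float64(89.8)] ztop 111.5
scene 451,-275.5,64,80 153 [array([ 448.4, -276.3]), array([59.3, 54.1]), np.float64(31.1)] ztop 71.8
scene 455,-365.5,66,90 341 [array([ 453.1, -363.4]), array([52.7, 53.6]), np.float64(0.9)] ztop 78.9
scene 546.7,-315.5,52,72 489 [array([ 544.8, -314.4]), array([44.3, 85.3]), np.float64(2.7)] ztop 60.6
scene 549.7,299,65,90 334 [array([548.3, 299.6]), array([39.6, 39.9]), np.float64(44.3)] ztop 81.1
scene 461,324.2,46,63 448 [array([460.4, 323. ]), array([49.9, 54.5]), np.float64(73.6)] ztop 57.2
scene 780,208,50,66 91 [array([780., 208.]), array([100., 100.]), np.float64(90.0)] ztop 59.7
scene 764,-200,100,116 855 [array([ 765.7, -199.6]), array([66.2, 65.2]), np.float64(58.2)] ztop 110.6
trivet diff 2.832741617357002
```

View pics/t9.png

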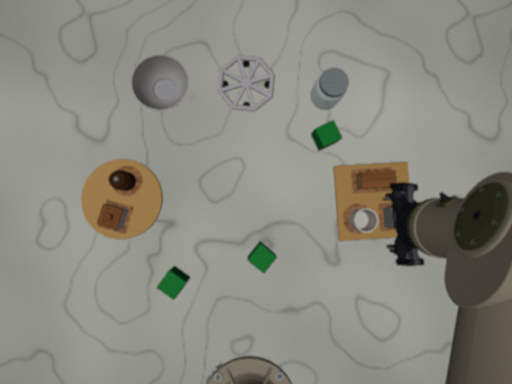

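View pics/s9.png

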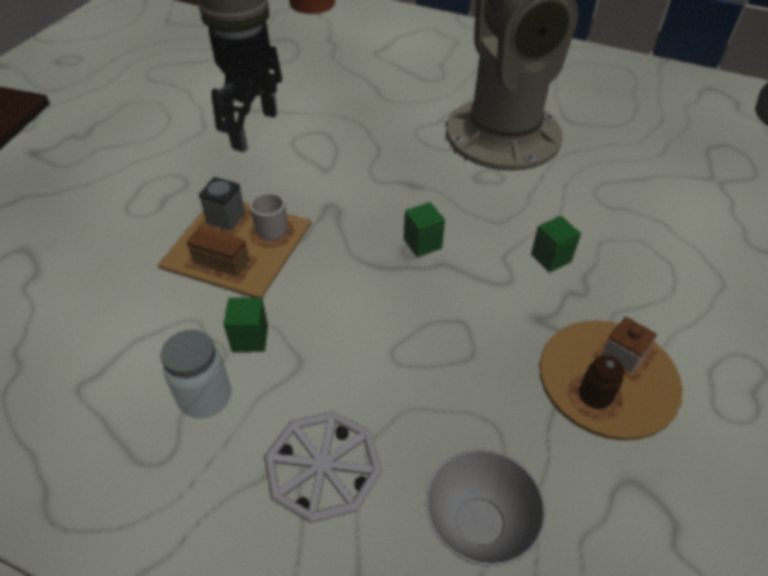

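The top and scene views show all five things upright on their pads and the gripper clear. The bowl, trivet and jar are unmoved. Handing in.

```bash
python3 -c "
from h import *
print(ticket.finish_job())"
```

```text
the job is handed in; nothing more can be done
None
```

I set all five things on their pads, each carried gripped and released at contact height, and handed the job in at about 32 s of the 125 s allowed. `finish_job()` reports no verdict, so the only evidence is my own checks.

**Positions:** In the last top and scene pictures the centres lie within about 4 mm of their pad centres, against the 12 mm limit. The largest offset is the mill in the top view. The measured tops match standing upright on a 10 mm board, and the tea box lies within about 2° of its pad's long axis.

**Bystanders:** The bowl and jar measure within about 1 mm of where they started. The trivet I checked only by comparing pictures, and it showed no shift. I did not touch the green look-alikes.

**Checks that disagreed:**
- The two fixed cameras differ by about 3 mm in x, so I averaged them.
- In the last top view the arm hid most of the tin, so that reading (y = -343 mm) is unusable. The scene view then put the tin at (453, -363) mm, and both cameras agreed on its place right after I set it down.

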